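# Unclamp a power module and hold it up level for inspection

## Robot

A 6-joint arm with a two-finger parallel gripper is mounted at the origin on the work surface. World frame = base frame: x ahead of the robot, y to its left, z up, the work surface at z = 0. Lengths are in m, angles in degrees, forces in N, time in s.
With the tool pointing down it reaches from about 0.3 to 0.75 m from the base axis. Payload 8.5 kg.
Tool frame: the origin (TCP) lies at the very end of the fingers, on their centre line; the grasp point (between the pads) lies 19 mm behind it; z points along the fingers, y is the direction in which the jaws open and shut (so a half turn about z gives the same grasp; the last joint's range is limited). The gripper opens to 85 mm and grips with 20 to 120 N. Pads are 22 mm wide; open, the fingers measure 114 mm over their backs; the gripper's body (76 mm by 85 mm) begins 54 mm behind the grasp point. The pads swing forward as they close: fully open they stand 13 mm farther back than shut.
Start: joints at [56.878, 21.807, 74.336, -0, 83.858, -12.336], TCP at [0.195, 0.514, 0.198] pointing down, gripper open.
Joint ranges: [-178.18, 178.18], [-50.72, 133.34], [12.68, 142.11], [-81.47, 261.47], [9.98, 163.14], [-165.26, 165.26]. Speed limits (degrees/s): [136.94, 136.94, 180, 180, 180, 180].

## Interface

Orientations are given as a 3x3 rotation matrix whose columns are the frame's x, y, z axes.
In Python, from rig import status, vision, env gives the robot as it stands.
- The arm moves only by the tool send_rows, never from a script. Its argument "targets" is a list of rows, each a list of 7 numbers: the shift along the tool's x, y, z in units of 50 mm (1.0 is 50 mm), then the turn, a rotation vector about the tool's x, y, z in units of 8 degrees (1.0 is 8 degrees), then the finger opening in mm, from 0 to 85.4. A call has 1 to 5 rows; each row is the pose to reach, as a shift and turn from the pose commanded when the call began, along the tool's axes at that moment; what a row does not reach only later rows make up. A row lasts 1/8 s, in which the tool goes at most 62.5 mm and 10.7 degrees, less where a joint would pass 70% of its speed; a pose out of reach is approached as far as the arm can. A call with a gripper value outside its range is refused whole. The fingers move at their own pace and stop on an object; "grip_force" is the grip in N (left out, the last holds). Time passes only in rows, so rows that repeat a pose let the fingers close. It gives the time, the measured TCP pose, the force and the opening at its end, in the units of the state.
- status.observe(): the state, without advancing time (a new reading comes with each control period).
- vision.get_image(name): name is "side" or "top" or "wrist"; returns (picture, depth): 384x512x3 uint8, red, green, blue; 384x512 float32, m along the optical axis (not along the pixel's ray), 0 where there is no reading.
- vision.camera_model(name): a dict with "camera_matrix" (3x3 intrinsics, pixels), "view" (4x4, takes a point from world to camera coordinates); the wrist camera has in their place "T_tool_cam" (4x4, takes a point from camera to tool coordinates, whose origin is the TCP and whose axes are the flange's). Camera axes: x right, y down, z forward; pixel columns grow to the right and rows downward; lengths in m; the calibration is good to about 2 mm. A picture is of the moment at which its call begins: read the wrist's pose just before it. camera_model takes no time and is no camera call.
- env.close_job(): hands the job in, once; it reports no verdict.
Trained networks look in the newest picture that a camera, given by its name, has taken for a name from the list of things; names that differ only in an ending like _2 or _b are one class to them, and where a whole thing is asked for, a point or a joint stands for the part that bears it (a point fixed in the world has none). Each returns a list of dicts, best first, with "p" (0 to 1); they miss things now and then, are a little off and sometimes report something else, mostly with a low value. They report only what shows in the picture. A call takes as long as a camera call. They do not tell look-alikes from the thing itself.
- vision.masks_of(camera, label): "pixels" (384x512 bool, what is visible of it) and "extent" ([left, top, right, bottom] in pixels, round what is visible of it).
The state is a dict: "time_s": time; "q": joint angles; "qvel": joint speeds; "joint_efforts": joint torques, N m; "position": TCP position; "tool_rot": TCP orientation; "ft_force": force on the tool from outside, world axes, zero at the start; "wrist_torque": the same for the moment, N m; "grip_width": finger opening in m.
Only numpy, scipy, OpenCV 4.12 (cv2) and the standard library are available. Lean on these libraries where they do the work, as an engineer would, in place of code of your own. Each camera call takes 0.05 s, during which the arm holds its last target.

## Task

The power module with the finned heat sink is clamped in the test fixture by two quarter-turn wing nuts, one at each end: turn both anticlockwise (seen from above) a quarter turn, up to their stops, while the module still lies in its nest. Then grip the module by its heat sink, lift it out, keeping it level, and finish while holding it in the gripper level and still with its underside at least 10 cm above its seat, so that it can be inspected from below; do not put it down or let go. Leave the nuts open and do not disturb the other things on the bench.

Things in the scene. Friction and masses are not known exactly. Their poses are not given: they have to be found in the camera images.
- fixture: Fixed aluminium test fixture: plate 120 (x) x 290 (y) x 12 mm; origin at the centre of its underside, on the bench; y along its long side, z up. Two black supports carry the module 30 mm above the bench; lips 4 mm high surround its board, 2 mm clear. The nuts' posts stand on the y axis, 115 mm either side of the origin.
- module_grip (a point): Power module, axes as the fixture's: board 52 (x) x 156 (y) x 5 mm; in its middle a finned heat sink 40 (x, grip across this, flat sides) x 70 (y) x 46 high; low transformer at +y end, two low capacitors at -y end (tops at most 25 above the board's underside). 0.3 to 0.65 kg. Site: balance point, half-way up the heat sink, 6 to +y of its middle, 28 above the board's underside, 58 above the bench when seated.
- nut_a_grip (a point): Quarter-turn wing nut A: the one at the fixture's +y end. Site on its vertical turning axis, mid-height of the black wing bar, 69 mm above the bench. Bar 10 thick, 46 long, 28 high (top 83 above bench). The frame turns with the nut: z up, y along the bar, x across its thickness. A steel toe 14 wide, 37 to 43 above the bench, runs 50 mm from the axis along -y, over the end of the board, 2 mm clear of it.
- nut_a (a joint): Angle of wing nut A, rad: 0 = clamped (starts at 0 to 0.25), toe and wing bar along the fixture, toe towards the module; grows anticlockwise seen from above; 1.57 = stop, toe and bar square across the fixture, module free (toe clear of the board from about 1.1). Friction about 0.06 N m; it stays where it is left.
- nut_b_grip (a point): Quarter-turn wing nut B: the one at the fixture's -y end (same part, facing the other way). Site on its vertical turning axis, mid-height of the black wing bar, 69 mm above the bench. Bar 10 thick, 46 long, 28 high (top 83 above bench). The frame turns with the nut: z up, y along the bar, x across its thickness. A steel toe 14 wide, 37 to 43 above the bench, runs 50 mm from the axis along -y, over the end of the board, 2 mm clear of it.
- nut_b (a joint): Angle of wing nut B, rad: 0 = clamped (starts at 0 to 0.25), toe and wing bar along the fixture, toe towards the module; grows anticlockwise seen from above; 1.57 = stop, toe and bar square across the fixture, module free (toe clear of the board from about 1.1). Friction about 0.06 N m; it stays where it is left.
- screwdriver_mid (a point): Bystander, to be left alone: slim screwdriver lying flat, about 200 long, shaft and grey handle (mm). Site 12 mm above its underside, near its middle.
- spool_mid (a point): Bystander, to be left alone: grey plastic wire spool standing on end, 52 diameter, 40 high (mm). Site 20 mm above its underside, near its middle.
- tube_mid (a point): Bystander, to be left alone: black open plastic tube standing upright, 68 diameter, 75 high (mm). Site 37 mm above its underside, near its middle.
- pliers_mid (a point): Bystander, to be left alone: pliers lying flat, about 155 long, 70 wide, 18 high (mm). Site 9 mm above its underside, near its middle.
- tray_mid (a point): Bystander, to be left alone: open grey compartment tray 120 x 100 x 25 (mm). Site 12 mm above its underside, near its middle.
- meter_mid (a point): Bystander, to be left alone: grey hand-held multimeter lying on its back, 170 x 85 x 45 (mm). Site 18 mm above its underside, near its middle.
- jar_mid (a point): Bystander, to be left alone: small amber glass jar with white lid, 48 diameter, 55 high (mm). Site 27 mm above its underside, near its middle.
Not all that is in view belongs to the job. Leave any orange or purple look-alike of the part that bears module_grip alone.

How it is judged:
By the outcome, as a careful person would: the job done as asked, in the order asked, and still so for the second after the job is handed in, while the arm keeps its last pose, push and grip.
It also fails if it takes over 54 s, if anything falls off the work surface, if the arm or the gripper's body presses on something with over 40 N, if the wrist force passes 120 N, or if a joint passes its speed limit or range.

## Working session

There is one attempt and no reset: what is moved stays moved. The work goes in short steps, Python scripts to look and compute and a tool call to move; the robot and the scene stay as the last step left them, time stands still between calls to the robot, and variables do not carry over. Pictures are saved under pics/ and viewed, and the job is handed in when it is done.

Besides the shell and the picture viewer there is one more tool, called after "Emit:" as name([rows], argument=value, ...), one row to a line, values as JSON. send_rows: Moves the arm, as the interface text tells. Its arguments: {"type":"object","properties":{"targets":{"type":"array","items":{"type":"array","items":{"type":"number"}}},"grip_force":{"type":"number"}},"required":["targets"]}

```bash
ls; mkdir -p pics
python3 - <<'E'
from rig import status, vision, env
import cv2, numpy as np
s=status.observe(); print(s)
for n in ("top","side","wrist"):
    im,d=vision.get_image(n); cv2.imwrite(f"pics/{n}0.png",im[:,:,::-1]); np.save(f"{n}0.npy",d)
    print(n,vision.camera_model(n))
E
```

```text
pics
{'time_s': 0.0, 'q': array([ 5.68770187e+01,  2.18442301e+01,  7.43845777e+01,  1.78061243e-04,
        8.38584928e+01, -1.23354209e+01]), 'qvel': array([ 0.01259916, -0.01448834,  0.072919  , -0.02918559, -0.02829635,
        0.03048921]), 'joint_efforts': array([ 9.86681789e-05, -4.48469174e+01, -2.31263298e+01, -2.72284269e-04,
        4.83468917e-03, -7.87560566e-05]), 'position': array([0.1950067 , 0.51390821, 0.19728249]), 'tool_rot': array([[-9.34902496e-01,  3.54903684e-01, -8.35186005e-04],
       [ 3.54904515e-01,  9.34901685e-01, -1.27439550e-03],
       [ 3.28529146e-04, -1.48784682e-03, -9.99998839e-01]]), 'ft_force': array([-0.16639009, -1.0248723 , -0.37158324]), 'wrist_torque': array([-0.01421746, -0.01033155,  0.02797424]), 'grip_width': 0.08557930787347211}
top {'camera_matrix': array([[378.52221856,   0.        , 252.85255704],
       [  0.        , 378.52221856, 194.95586099],
       [  0.        ,   0.        ,   1.        ]]), 'view': array([[ 0.06402786, -0.99794403,  0.00285291, -0.0288142 ],
       [-0.97485813, -0.06315756, -0.21368844,  0.60366948],
  
[... 388 characters left out ...]
, -0.44171972, -0.78898549,  0.31629007],
       [ 0.53856676,  0.57664025, -0.61435484,  1.11701324],
       [ 0.        ,  0.        ,  0.        ,  1.        ]])}
wrist {'camera_matrix': array([[279.04544892,   0.        , 254.81506335],
       [  0.        , 279.04544892, 186.49879456],
       [  0.        ,   0.        ,   1.        ]]), 'T_tool_cam': array([[ 1.58075626e-04, -9.50836543e-01, -3.09693145e-01,
         7.89918853e-02],
       [ 9.99999981e-01,  1.85991770e-04, -6.06153201e-05,
        -3.18427057e-04],
       [ 1.15235638e-04, -3.09693129e-01,  9.50836554e-01,
        -1.76160107e-01],
       [ 0.00000000e+00,  0.00000000e+00,  0.00000000e+00,
         1.00000000e+00]])}
```

View pics/top0.png

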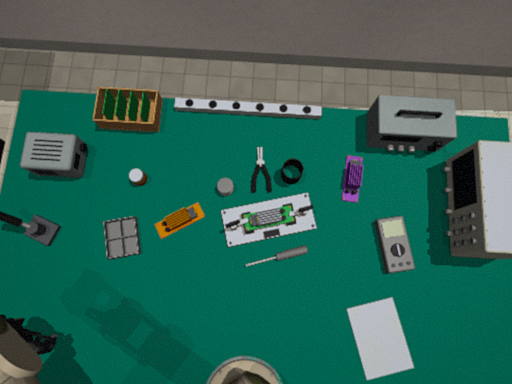

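View pics/side0.png

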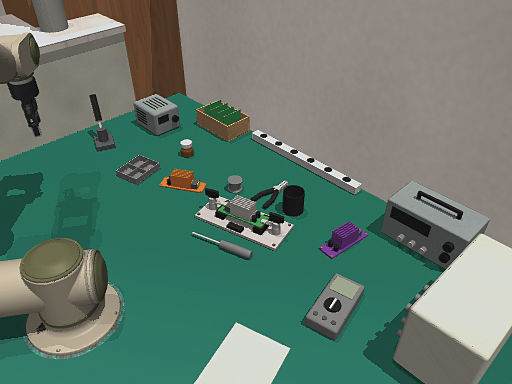

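View pics/wrist0.png

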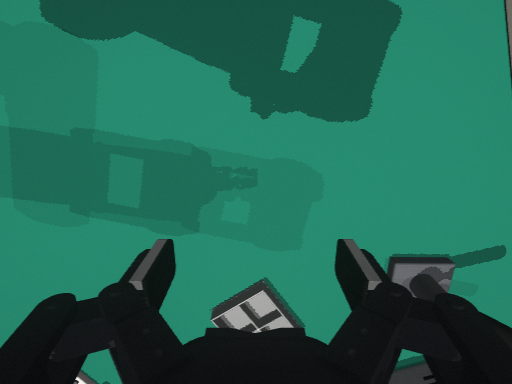

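The module meant is the grey-finned one on a green board in the white fixture at top (268,217). The orange (180,220) and purple (353,178) ones are look-alikes. I'll confirm this in an enlarged crop and measure the fixture.

```bash
cat > h.py <<'E'
import numpy as np, cv2
from rig import status, vision, env
def pose(cam, s=None):
    m=vision.camera_model(cam); K=m["camera_matrix"]
    if cam=="wrist":
        T=np.eye(4);T[:3,:3]=s["tool_rot"];T[:3,3]=s["position"]
        return K,T@m["T_tool_cam"]
    return K,np.linalg.inv(m["view"])
def cloud(d,K,T):
    v,u=np.mgrid[:d.shape[0],:d.shape[1]]
    p=np.stack([(u-K[0,2])*d/K[0,0],(v-K[1,2])*d/K[1,1],d],-1)
    P=p@T[:3,:3].T+T[:3,3]; P[d==0]=np.nan; return P
def pix2z(u,v,z,K,T):
    r=T[:3,:3]@np.array([(u-K[0,2])/K[0,0],(v-K[1,2])/K[1,1],1]); c=T[:3,3]
    return c+r*(z-c[2])/r[2]
def proj(P,K,T):
    p=(np.asarray(P)-T[:3,3])@T[:3,:3]; return (p/p[...,2:])@K.T
E
python3 - <<'E'
from h import *
im=cv2.imread("pics/top0.png"); d=np.load("top0.npy")
K,T=pose("top"); P=cloud(d,K,T)
c=im[180:260,205:330]; cv2.imwrite("pics/crop0.png",cv2.resize(c,None,fx=6,fy=6,interpolation=cv2.INTER_CUBIC))
# plate: by height
z=P[...,2]; sub=np.zeros_like(z,bool); sub[185:255,210:325]=1
m=sub&(im.min(2)>130)&(z>0.003)&(z<0.02)
print(m.sum(), np.nanmedian(z[m]))
q=P[m][:,:2].astype(np.float32); r=cv2.minAreaRect(q); print(r)
hs=sub&(z>0.06); print(np.nanmean(P[hs],0), hs.sum())
for n in("module_grip","nut_a_grip","fixture"):
    for o in vision.masks_of("top",n)[:4]:
        mm=o["pixels"]; print(n,o["p"],o["extent"],np.nanmean(P[mm],0))
E
```

```text
1822 0.011780697513524285
((0.5419214367866516, -0.043621987104415894), (0.11961264908313751, 0.2909540832042694), 15.45893669128418)
[ 0.54199403 -0.04128582  0.07657032] 401
module_grip 0.95 [245.4, 209.5, 290.7, 231.8] [ 0.53884013 -0.03846431  0.05279549]
module_grip 0.78 [153.5, 202.1, 206.5, 233.0] [0.51860212 0.24079529 0.02372783]
module_grip 0.64 [341.3, 153.0, 363.1, 200.4] [ 0.69116083 -0.30847177  0.0237263 ]
nut_a_grip 0.6 [226.2, 215.1, 248.5, 229.3] [0.51546337 0.05671505 0.06118988]
fixture 0.67 [219.5, 193.1, 317.5, 242.7] [ 0.53864898 -0.04096466  0.01851045]
```

View pics/crop0.png

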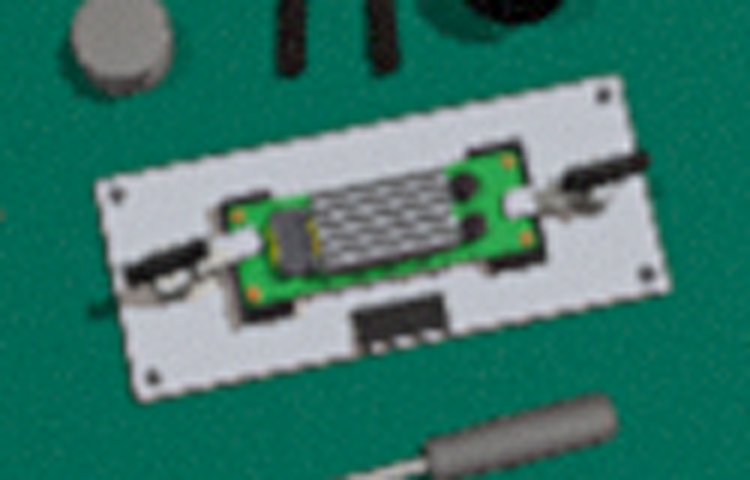

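The crop shows the grey-finned module on a green board. The transformer is at the left end, so the fixture's +y points to world +y with a yaw of about 15.5°. The nuts are at the two ends. Next I'll go above nut A.

```bash
cat >> h.py <<'E'
from scipy.spatial.transform import Rotation as R
def goto(p,yaw,s=None,grip=None):
    s=s or status.observe()
    Rc=s["tool_rot"]; a=np.radians(yaw); y=np.array([np.cos(a),np.sin(a),0]); z=np.array([0,0,-1.]); x=np.cross(y,z)
    Rt=np.column_stack([x,y,z])
    t=Rc.T@(np.asarray(p)-s["position"])/0.05
    r=R.from_matrix(Rc.T@Rt).as_rotvec(degrees=True)/8
    print("t",s["time_s"],"row",np.round(t,3),np.round(r,3),"w",round(s["grip_width"],4)); return t,r
E
python3 - <<'E'
from h import *
goto([0.511,0.067,0.22],20)
E
```

```text
t 0.3 row [-9.08  -6.119 -0.444] [-3.000e-03  1.000e-03  6.152e+00] w 0.0853
```

Emit:
send_rows([
  [-9.08,-6.12,-0.44,0,0,6.15,40],
  [-9.08,-6.12,-0.44,0,0,6.15,40],
  [-9.08,-6.12,-0.44,0,0,6.15,40],
  [-9.08,-6.12,-0.44,0,0,6.15,40],
  [-9.08,-6.12,-0.44,0,0,6.15,40],
], grip_force=40)

```text
time_s: 0.92
position: [0.3762, 0.2574, 0.2107]
tool_rot: [[-0.338, 0.941, 0.001], [0.941, 0.338, 0.0], [0.0, 0.001, -1.0]]
ft_force: [1.0, 0.2, 0.5]
grip_width: 0.0399
```

Run:
```python
from h import *
goto([0.511,0.067,0.22],20)
```

```text
t 0.925 row [-4.496  1.25  -0.185] [ 0.004 -0.    -0.029] w 0.0399
```

Emit:
send_rows([
  [-4.5,1.25,-0.19,0,0,0,40],
  [-4.5,1.25,-0.19,0,0,0,40],
  [-4.5,1.25,-0.19,0,0,0,40],
  [-4.5,1.25,-0.19,0,0,0,40],
  [-4.5,1.25,-0.19,0,0,0,40],
])

```text
time_s: 1.55
position: [0.5124, 0.0667, 0.2195]
tool_rot: [[-0.339, 0.941, -0.0], [0.941, 0.339, -0.0], [-0.0, -0.0, -1.0]]
ft_force: [-0.4, -0.1, 0.5]
grip_width: 0.04
```

Run:
```python
from h import *
s=status.observe(); goto([0.511,0.067,0.22],20,s); K,T=pose("wrist",s)
im,d=vision.get_image("wrist"); cv2.imwrite("pics/w1.png",im[:,:,::-1]); np.savez("w1.npz",d=d,K=K,T=T)
```

```text
t 1.55 row [ 0.016 -0.024 -0.01 ] [-0.003  0.001 -0.026] w 0.04
```

View pics/w1.png

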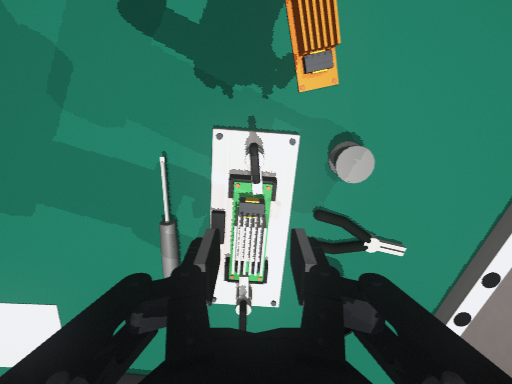

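The wrist view shows the whole fixture, with nut A's bar at (254,160) and nut B's at (243,312). I'll measure both from depth.

Run:
```python
from h import *
f=np.load("w1.npz"); K,T=f["K"],f["T"]; P=cloud(f["d"],K,T); im=cv2.imread("pics/w1.png"); z=P[...,2]
c=im[120:320,195:315]; cv2.imwrite("pics/w1c.png",cv2.resize(c,None,fx=3,fy=3,interpolation=cv2.INTER_CUBIC))
sub=np.zeros_like(z,bool); sub[120:310,200:305]=1
m=sub&(im.min(2)>140)&(z>0.005)&(z<0.02)
r=cv2.minAreaRect(P[m][:,:2].astype(np.float32)); print("plate",r,np.median(z[m]))
K2,T2=pose("top"); P2=cloud(np.load("top0.npy"),K2,T2)
for cam,PP in(("w",P),("t",P2)):
  zz=PP[...,2]
  for nm,c0 in(("A",(0.511,0.067)),("B",(0.5727,-0.1544))):
    dd=np.hypot(PP[...,0]-c0[0],PP[...,1]-c0[1])
    b=(dd<0.035)&(zz>0.076)&(zz<0.09)
    q=PP[b]; 
    if len(q)<6: print(cam,nm,len(q));continue
    rr=cv2.minAreaRect(q[:,:2].astype(np.float32)); print(cam,nm,len(q),q.mean(0),np.median(q[:,2]),rr)
    C=np.cov(q[:,:2].T); w,v=np.linalg.eigh(C); print("  ang of bar",np.degrees(np.arctan2(v[1,1],v[0,1]))%180)
  h=(np.hypot(PP[...,0]-.542,PP[...,1]+.0436)<.05)&(zz>.072)&(zz<.09)
  print(cam,"hs",PP[h].mean(0),cv2.minAreaRect(PP[h][:,:2].astype(np.float32)))
```

```text
plate ((0.5414918065071106, -0.0412631630897522), (0.11959239095449448, 0.2888556718826294), 15.456033706665039) 0.012074347765176019
w A 331 [0.510231   0.07042819 0.08263422] 0.08271847884110933 ((0.5106261968612671, 0.0695224329829216), (0.009890059009194374, 0.04503241553902626), 24.26460075378418)
  ang of bar 114.39208022463005
w B 156 [ 0.56944976 -0.14449514  0.08229738] 0.08261710963154956 ((0.5700913071632385, -0.146636962890625), (0.008547905832529068, 0.03636540472507477), 19.134265899658203)
  ang of bar 109.69560492077782
w hs [ 0.54137297 -0.03816403  0.08042238] ((0.5416433215141296, -0.04072757810354233), (0.039913758635520935, 0.0708438828587532), 15.268553733825684)
t A 51 [0.5108885  0.0690382  0.08199172] 0.08145056017156427 ((0.5112758874893188, 0.06893136352300644), (0.00974598154425621, 0.044237494468688965), 25.137121200561523)
  ang of bar 115.53223830671405
t B 50 [ 0.5722112  -0.15178015  0.08210487] 0.08223388579158042 ((0.5726761221885681, -0.15190745890140533), (0.009679221548140049, 0.0440787598490715), 18.10106086730957)
  ang of bar 107.25959156104163
t hs [ 0.54236616 -0.04078182  0.07946348] ((0.542362630367279, -0.040754109621047974), (0.04057106003165245, 0.06919754296541214), 14.80838394165039)
```

View pics/w1c.png

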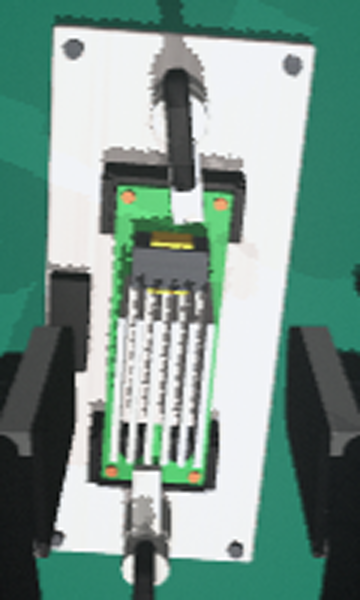

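Run:
```python
from h import *
goto([0.5108,0.0693,0.054],24.5)
```

```text
t 1.6 row [ 0.023 -0.     3.311] [-0.005 -0.004 -0.577] w 0.0397
```

Emit:
send_rows([
  [0.02,0,0.8,0,0,-0.58,40],
  [0.02,0,1.7,0,0,-0.58,40],
  [0.02,0,2.5,0,0,-0.58,40],
  [0.02,0,3.3,0,0,-0.58,40],
  [0.02,0,3.3,0,0,-0.58,40],
])

```text
time_s: 2.22
position: [0.5086, 0.0712, 0.0534]
tool_rot: [[-0.418, 0.908, -0.005], [0.908, 0.418, 0.001], [0.003, -0.005, -1.0]]
ft_force: [0.2, -0.2, 0.1]
grip_width: 0.0397
```

Run:
```python
from h import *
s=status.observe(); print(s["ft_force"])
goto([0.5108,0.0693,0.054],24.5,s)
im,d=vision.get_image("wrist"); cv2.imwrite("pics/w2.png",im[:,:,::-1])
```

```text
[ 0.20670295 -0.17115528  0.05896893]
t 2.225 row [-0.052  0.023 -0.013] [-0.034 -0.02   0.029] w 0.0397
```

View pics/w2.png

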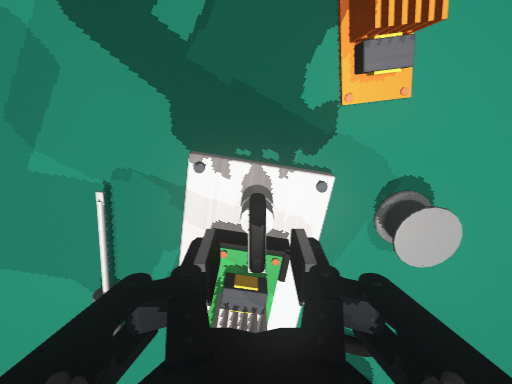

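The bar lies between the fingers, centred near (258,232), which matches the projected grasp point. I'll make a small correction and close.

Emit:
send_rows([
  [-0.05,0.02,-0.01,0,0,0.03,40],
  [-0.05,0.02,-0.01,0,0,0.03,5],
  [-0.05,0.02,-0.01,0,0,0.03,5],
  [-0.05,0.02,-0.01,0,0,0.03,5],
  [-0.05,0.02,-0.01,0,0,0.03,5],
], grip_force=40)

```text
time_s: 2.9
position: [0.5127, 0.0682, 0.0555]
tool_rot: [[-0.413, 0.911, 0.0], [0.911, 0.413, -0.0], [-0.0, 0.0, -1.0]]
ft_force: [0.1, -0.0, 0.0]
grip_width: 0.005
```

Run:
```python
from h import *
s=status.observe(); print(s["ft_force"],s["wrist_torque"])
goto([0.5108,0.0693,0.054],24.5,s);goto([0.5108,0.0693,0.054],105.5,s)
```

```text
[ 0.13913388 -0.03984913  0.03983046] [ 0.02510577  0.04277434 -0.04390108]
t 2.9 row [ 0.035 -0.025  0.031] [ 0.     0.    -0.011] w 0.005
t 2.9 row [ 0.035 -0.025  0.031] [  0.      0.    -10.136] w 0.005
```

Opening is 5 mm although the bar is 10 mm thick, so I need to look.

Run:
```python
from h import *
s=status.observe(); K,T=pose("wrist",s)
im,d=vision.get_image("wrist"); cv2.imwrite("pics/w3.png",cv2.resize(im[130:330,150:370,::-1],None,fx=3,fy=3)); 
P=cloud(d,K,T);z=P[...,2]
b=(np.hypot(P[...,0]-.5108,P[...,1]-.0693)<.05)&(z>.03)
v,u=np.nonzero(b); 
for uu in (250,255,260):
  print(uu,[(vv,np.round(P[vv,uu],3).tolist()) for vv in range(190,285,8)])
print(vision.camera_model("wrist")["T_tool_cam"][:3,3])
```

```text
250 [(190, [0.5, 0.089, 0.071]), (198, [0.501, 0.088, 0.082]), (206, [0.503, 0.084, 0.083]), (214, [0.505, 0.08, 0.083]), (222, [0.507, 0.075, 0.083]), (230, [0.507, 0.074, 0.091]), (238, [0.509, 0.07, 0.092]), (246, [0.511, 0.067, 0.095]), (254, [0.512, 0.063, 0.097]), (262, [0.514, 0.059, 0.097]), (270, [0.531, 0.018, 0.04]), (278, [0.532, 0.018, 0.05])]
255 [(190, [0.503, 0.091, 0.072]), (198, [0.503, 0.09, 0.083]), (206, [0.505, 0.085, 0.082]), (214, [0.507, 0.081, 0.083]), (222, [0.509, 0.076, 0.082]), (230, [0.511, 0.072, 0.083]), (238, [0.514, 0.067, 0.083]), (246, [0.516, 0.062, 0.083]), (254, [0.518, 0.057, 0.083]), (262, [0.52, 0.052, 0.083]), (270, [0.537, 0.016, 0.035]), (278, [0.536, 0.017, 0.047])]
260 [(190, [0.506, 0.09, 0.067]), (198, [0.506, 0.09, 0.081]), (206, [0.508, 0.086, 0.083]), (214, [0.51, 0.082, 0.083]), (222, [0.512, 0.077, 0.082]), (230, [0.511, 0.079, 0.097]), (238, [0.511, 0.078, 0.104]), (246, [0.511, 0.079, 0.114]), (254, [0.511, 0.078, 0.119]), (262, [0.512, 0.075, 0.121]), (270, [0.514, 0.072, 0.122]), (278, [0.515, 0.069, 0.123])]
[ 0.07897038  0.00026617 -0.17616029]
```

View pics/w3.png

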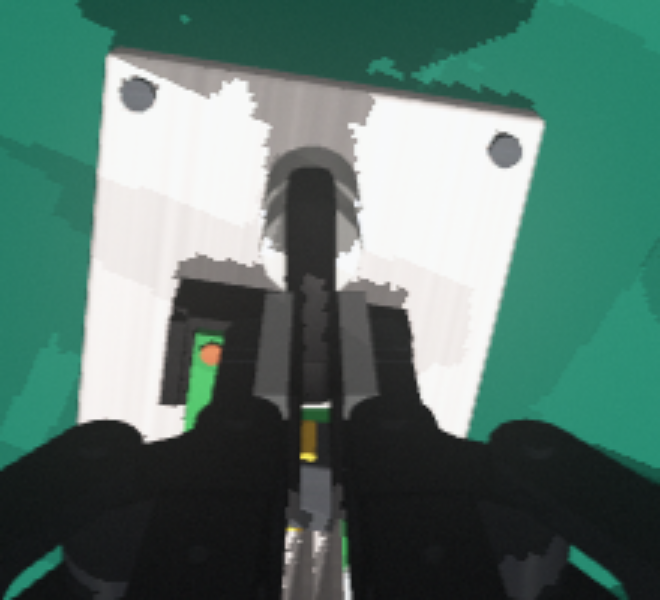

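Emit:
send_rows([
  [0,0,0,0,0,0,0],
  [0,0,0,0,0,0,0],
], grip_force=40)

```text
time_s: 3.2
position: [0.5126, 0.0682, 0.0554]
tool_rot: [[-0.413, 0.911, -0.0], [0.911, 0.413, 0.0], [0.0, -0.0, -1.0]]
ft_force: [0.1, -0.1, -0.4]
grip_width: -0.0003
```

Run:
```python
from h import *
s=status.observe(); print(s["grip_width"],s["ft_force"])
im,d=vision.get_image("wrist"); cv2.imwrite("pics/w4.png",cv2.resize(im[170:290,190:330,::-1],None,fx=5,fy=5)); 
im,d=vision.get_image("side"); cv2.imwrite("pics/s4.png",cv2.resize(im[130:270,170:310,::-1],None,fx=4,fy=4));
```

```text
-0.00025202618071922764 [ 0.13900859 -0.1170281  -0.36760032]
```

View pics/w4.png

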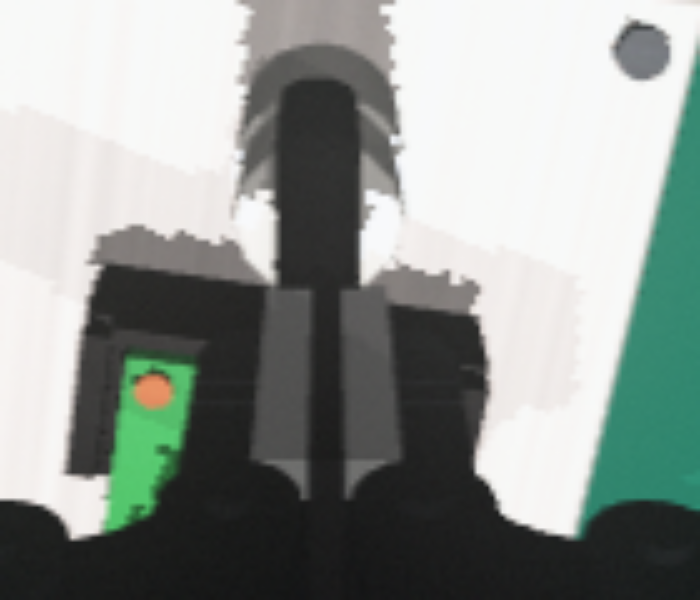

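View pics/s4.png

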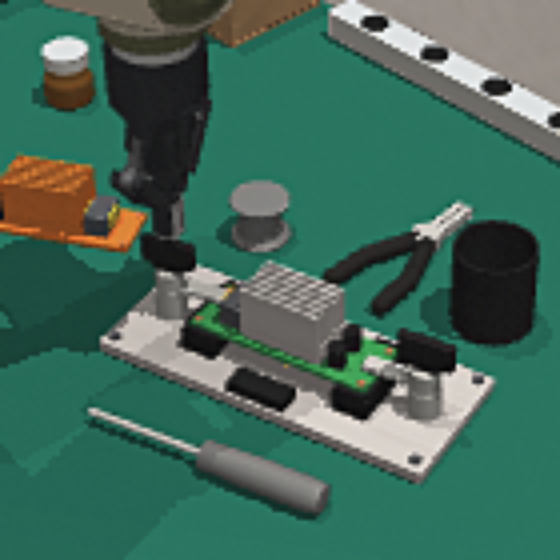

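Run:
```python
from h import *
s=status.observe(); K,T=pose("wrist",s)
im,d=vision.get_image("wrist"); P=cloud(d,K,vision.camera_model("wrist")["T_tool_cam"])
for u in (243,247,251,255,259,263,267):
  print(u,[(v,(1000*P[v,u]).round(0).astype(int).tolist()) for v in (200,215,224,228,232,240,250,258)])
K2,T2=pose("side"); i2,d2=vision.get_image("side"); Q=cloud(d2,K2,T2)
for u in range(205,222,3): print(u,[(v,(1000*Q[v,u]).round(0).astype(int).tolist()) for v in range(176,202,4)])
print(s["q"],s["position"])
```

```text
243 [(200, [11, -8, 3]), (215, [1, -8, 0]), (224, [-6, -8, 0]), (228, [10, -6, -37]), (232, [11, -6, -44]), (240, [10, -6, -52]), (250, [11, -5, -62]), (258, [10, -5, -68])]
247 [(200, [23, -4, -28]), (215, [13, -4, -28]), (224, [7, -4, -27]), (228, [10, -4, -39]), (232, [11, -4, -44]), (240, [10, -4, -52]), (250, [10, -3, -62]), (258, [11, -3, -69])]
251 [(200, [22, -2, -27]), (215, [13, -2, -27]), (224, [7, -2, -27]), (228, [11, -2, -39]), (232, [11, -2, -44]), (240, [11, -2, -53]), (250, [10, -2, -61]), (258, [11, -1, -69])]
255 [(200, [23, 0, -29]), (215, [14, 0, -29]), (224, [7, 0, -26]), (228, [10, 0, -39]), (232, [10, 0, -44]), (240, [10, 0, -52]), (250, [10, 0, -61]), (258, [10, 0, -68])]
259 [(200, [22, 3, -26]), (215, [13, 3, -28]), (224, [8, 3, -28]), (228, [10, 2, -38]), (232, [10, 2, -43]), (240, [10, 2, -52]), (250, [10, 2, -61]), (258, [10, 2, -68])]
263 [(200, [11, 6, 2]), (215, [1, 6, 0]), (224, [-7, 6, 2]), (228, [10, 5, -39]), (232, [10, 5, -43]), (240, [11, 4, -53]), (250, [10, 4, -62]), (258, [10, 4, -68])]
267 [(200, [8, 9, 11]), (215, [1, 9, 0]), (224, [-27, 11
[... 515 characters left out ...]
8, [502, 58, 102]), (192, [509, 69, 77]), (196, [506, 67, 64]), (200, [501, 62, 53])]
214 [(176, [517, 58, 141]), (180, [516, 59, 125]), (184, [515, 59, 111]), (188, [510, 54, 100]), (192, [511, 56, 83]), (196, [513, 60, 64]), (200, [511, 59, 50])]
217 [(176, [641, 203, 1]), (180, [627, 186, 0]), (184, [610, 165, 3]), (188, [594, 147, 4]), (192, [518, 50, 82]), (196, [517, 50, 68]), (200, [523, 59, 42])]
220 [(176, [650, 197, 0]), (180, [634, 178, 1]), (184, [616, 157, 3]), (188, [601, 139, 4]), (192, [589, 125, 2]), (196, [575, 109, 1]), (200, [550, 78, 16])]
[-5.55499125e+00  2.74055739e+01  9.16898833e+01 -8.49332577e-04
  6.09078955e+01 -2.99679304e+01] [0.51265858 0.06819057 0.05543694]
```

The pads closed above the bar. Both the wrist and side depth put the actual fingertips about 37 mm behind the reported TCP: tips near z≈0.092 while TCP reads 0.055. I'll open, then go lower by that measured offset in gentle steps.

Emit:
send_rows([
  [0.03,-0.02,0,0,0,0,40],
  [0.03,-0.02,0,0,0,0,40],
  [0.03,-0.02,0.2,0,0,0,40],
  [0.03,-0.02,0.4,0,0,0,40],
  [0.03,-0.02,0.4,0,0,0,40],
])

```text
time_s: 4.03
position: [0.5105, 0.0692, 0.0344]
tool_rot: [[-0.413, 0.911, -0.002], [0.911, 0.413, 0.0], [0.001, -0.002, -1.0]]
ft_force: [0.1, -0.3, -0.7]
grip_width: 0.0402
```

Run:
```python
from h import *
s=status.observe(); print(s["ft_force"],s["position"],s["grip_width"])
im,d=vision.get_image("wrist"); cv2.imwrite("pics/w5.png",cv2.resize(im[170:290,190:330,::-1],None,fx=5,fy=5)); 
P=cloud(d,*[vision.camera_model("wrist")[k] for k in("camera_matrix","T_tool_cam")])
for u in (208,212,216,220,224,228,255,282,286,290,294,298,302):
  print(u,[(v,(1000*P[v,u]).round(0).astype(int).tolist()) for v in range(215,270,7)])
```

```text
[ 0.09859801 -0.3485454  -0.7213557 ] [0.51051586 0.06915631 0.03436633] 0.04022058685610553
208 [(215, [-9, -36, 23]), (222, [-15, -36, 22]), (229, [10, -25, -40]), (236, [10, -24, -47]), (243, [11, -23, -55]), (250, [10, -22, -61]), (257, [10, -21, -67]), (264, [10, -20, -73])]
212 [(215, [-9, -33, 23]), (222, [-15, -33, 22]), (229, [10, -23, -40]), (236, [10, -22, -48]), (243, [10, -21, -55]), (250, [11, -20, -62]), (257, [7, -20, -63]), (264, [4, -20, -63])]
216 [(215, [-9, -30, 22]), (222, [-15, -30, 22]), (229, [10, -21, -40]), (236, [9, -20, -46]), (243, [6, -20, -47]), (250, [3, -20, -48]), (257, [-1, -20, -50]), (264, [-4, -20, -51])]
220 [(215, [-9, -27, 22]), (222, [-15, -27, 22]), (229, [-21, -27, 22]), (236, [-27, -28, 23]), (243, [-28, -27, 14]), (250, [-28, -25, 3]), (257, [-33, -25, 1]), (264, [-36, -25, -2])]
224 [(215, [-9, -24, 22]), (222, [-14, -24, 21]), (229, [-21, -24, 22]), (236, [-27, -24, 22]), (243, [-29, -24, 15]), (250, [-28, -22, 3]), (257, [-34, -22, 2]), (264, [-37, -22, -1])]
228 [(215, [-9, -21, 22]), (222, [-15, -21, 23]), (229, [-21, -21, 22]), (23
[... 817 characters left out ...]
 -38]), (257, [-7, 20, -40]), (264, [-11, 20, -41])]
294 [(215, [-9, 31, 23]), (222, [-15, 31, 22]), (229, [10, 21, -39]), (236, [10, 20, -48]), (243, [8, 20, -51]), (250, [5, 20, -52]), (257, [1, 20, -53]), (264, [-3, 20, -53])]
298 [(215, [-9, 34, 22]), (222, [-15, 34, 22]), (229, [11, 23, -40]), (236, [11, 22, -49]), (243, [10, 21, -55]), (250, [10, 20, -61]), (257, [8, 20, -64]), (264, [5, 20, -65])]
302 [(215, [-9, 37, 22]), (222, [-15, 37, 22]), (229, [11, 26, -41]), (236, [10, 24, -48]), (243, [11, 23, -55]), (250, [-9223372036854775808, -9223372036854775808, -9223372036854775808]), (257, [11, 21, -68]), (264, [10, 20, -72])]<stdin>:6: RuntimeWarning: invalid value encountered in cast
```

View pics/w5.png

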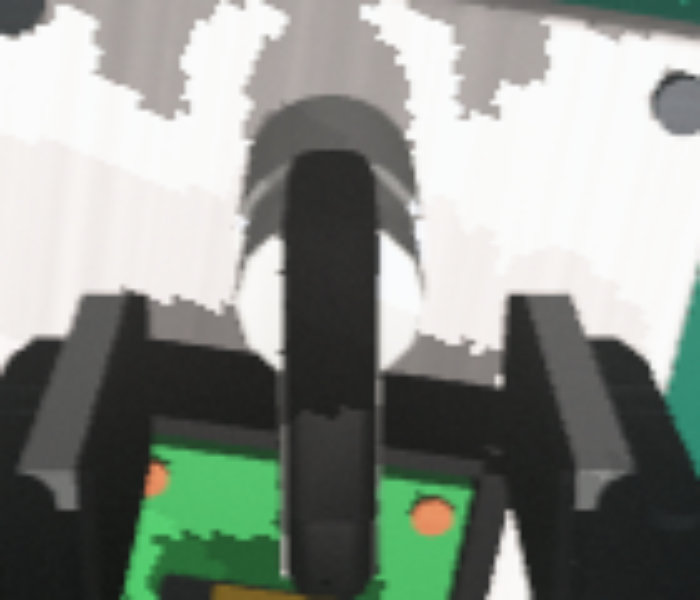

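The fingertips are at tool z ≈ −38 mm and straddle the bar, with pad inner faces near x=220 and 291 and the bar centred near 256. I'll go 17 mm lower and close.

Emit:
send_rows([
  [0,0,0.17,0,0,0,40],
  [0,0,0.34,0,0,0,40],
  [0,0,0.34,0,0,0,2],
  [0,0,0.34,0,0,0,2],
  [0,0,0.34,0,0,0,2],
], grip_force=40)

```text
time_s: 4.7
position: [0.5109, 0.0693, 0.0181]
tool_rot: [[-0.413, 0.911, -0.001], [0.911, 0.413, 0.0], [0.0, -0.0, -1.0]]
ft_force: [1.9, 0.8, -7.7]
grip_width: 0.0206
```

Run:
```python
from h import *
s=status.observe(); print(s["ft_force"],s["wrist_torque"],s["position"])
goto([0.5108,0.0693,0.017],24.5,s)
```

```text
[ 1.8601821   0.76210961 -7.69327668] [ 0.29470434 -0.28114272 -0.04468172] [0.51094177 0.06930168 0.01812626]
t 4.7 row [ 0.001 -0.003  0.023] [-0.003 -0.003 -0.011] w 0.0206
```

Emit:
send_rows([
  [0,0,0,0,0,0,2],
])

```text
time_s: 4.82
position: [0.511, 0.0693, 0.0182]
tool_rot: [[-0.413, 0.911, -0.001], [0.911, 0.413, 0.0], [0.0, -0.0, -1.0]]
ft_force: [1.7, 1.8, -10.3]
grip_width: 0.0207
```

Run:
```python
from h import *
s=status.observe(); print(s["ft_force"],s["wrist_torque"],s["position"],s["grip_width"])
K,T=pose("wrist",s)
im,d=vision.get_image("wrist"); cv2.imwrite("pics/w6.png",cv2.resize(im[170:290,190:330,::-1],None,fx=5,fy=5)); 
P=cloud(d,K,T); 
for v in (215,222,228,234,240,250): print(v,[(u,(1000*P[v,u]).round(0).tolist()) for u in range(225,288,5)])
```

```text
[  1.74816671   1.79271032 -10.33263246] [ 0.30255157 -0.30821567 -0.01452335] [0.51095065 0.06928989 0.01816031] 0.020678602736737838
215 [(225, [493.0, 59.0, 12.0]), (230, [496.0, 60.0, 12.0]), (235, [499.0, 62.0, 13.0]), (240, [499.0, 74.0, 37.0]), (245, [501.0, 77.0, 40.0]), (250, [500.0, 89.0, 68.0]), (255, [502.0, 90.0, 68.0]), (260, [504.0, 91.0, 67.0]), (265, [513.0, 81.0, 39.0]), (270, [516.0, 81.0, 35.0]), (275, [525.0, 74.0, 13.0]), (280, [528.0, 75.0, 12.0]), (285, [531.0, 76.0, 12.0])]
222 [(225, [495.0, 54.0, 13.0]), (230, [498.0, 55.0, 12.0]), (235, [498.0, 69.0, 37.0]), (240, [500.0, 72.0, 42.0]), (245, [498.0, 86.0, 70.0]), (250, [500.0, 89.0, 75.0]), (255, [502.0, 90.0, 76.0]), (260, [504.0, 91.0, 75.0]), (265, [512.0, 81.0, 49.0]), (270, [516.0, 80.0, 43.0]), (275, [527.0, 69.0, 12.0]), (280, [531.0, 70.0, 11.0]), (285, [534.0, 72.0, 13.0])]
228 [(225, [492.0, 72.0, 57.0]), (230, [495.0, 73.0, 57.0]), (235, [497.0, 74.0, 57.0]), (240, [500.0, 73.0, 52.0]), (245, [498.0, 87.0, 78.0]), (250, [500.0, 89.0, 82.0]), (255, [502.0, 89.0, 80.0]), (260, [504.0, 91.0, 82.0])
[... 548 characters left out ...]
, [496.0, 74.0, 70.0]), (235, [499.0, 71.0, 64.0]), (240, [503.0, 68.0, 55.0]), (245, [500.0, 82.0, 81.0]), (250, [502.0, 84.0, 83.0]), (255, [504.0, 86.0, 84.0]), (260, [506.0, 87.0, 84.0]), (265, [509.0, 86.0, 81.0]), (270, [518.0, 75.0, 55.0]), (275, [516.0, 82.0, 69.0]), (280, [518.0, 84.0, 70.0]), (285, [521.0, 85.0, 70.0])]
250 [(225, [494.0, 73.0, 79.0]), (230, [496.0, 74.0, 80.0]), (235, [501.0, 67.0, 66.0]), (240, [505.0, 62.0, 55.0]), (245, [502.0, 78.0, 82.0]), (250, [504.0, 80.0, 83.0]), (255, [506.0, 81.0, 84.0]), (260, [508.0, 82.0, 83.0]), (265, [511.0, 81.0, 81.0]), (270, [520.0, 69.0, 56.0]), (275, [518.0, 79.0, 72.0]), (280, [518.0, 83.0, 79.0]), (285, [520.0, 85.0, 80.0])]
```

View pics/w6.png

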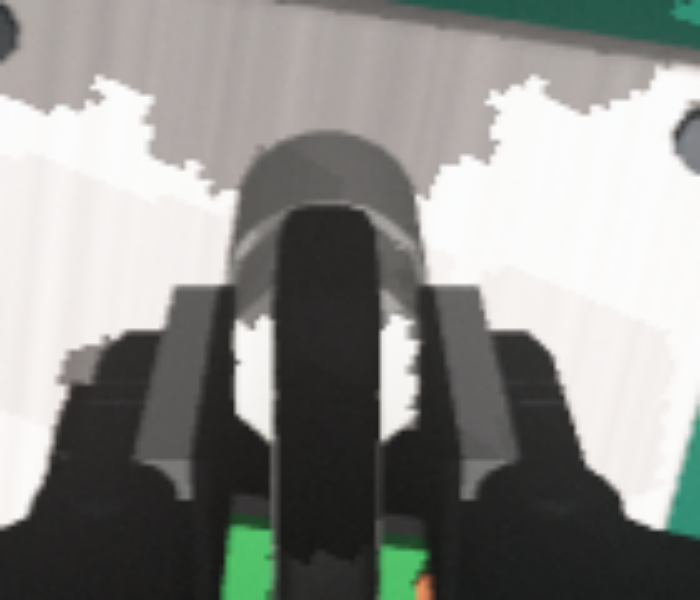

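The hub (top at 55 mm, 20 mm wide) is what got gripped. I'll open, raise 9 mm, and grip the bar itself.

Emit:
send_rows([
  [0,0,0,0,0,0,36],
  [0,0,-0.18,0,0,0,36],
  [0,0,-0.18,0,0,0,2],
  [0,0,-0.18,0,0,0,2],
  [0,0,-0.18,0,0,0,2],
], grip_force=50)

```text
time_s: 5.5
position: [0.5113, 0.0689, 0.0283]
tool_rot: [[-0.413, 0.911, 0.001], [0.911, 0.413, -0.001], [-0.001, 0.001, -1.0]]
ft_force: [-2.4, -0.7, 9.4]
grip_width: 0.0092
```

Run:
```python
from h import *
s=status.observe(); print(s["ft_force"],s["wrist_torque"],s["position"],s["grip_width"])
goto([0.5108,0.0693,0.027],24.5,s)
```

```text
[-2.40092019 -0.69081752  9.366001  ] [-0.16907943  0.43428854 -0.00804379] [0.51129403 0.06894038 0.02834945] 0.009185682525084699
t 5.5 row [ 0.011 -0.006  0.027] [ 0.005  0.006 -0.01 ] w 0.0092
```

Emit:
send_rows([
  [0.01,-0.01,0,0,0,-1.1,2],
  [0.01,-0.01,0,0,0,-2.2,2],
  [0.01,-0.01,0,0,0,-3.3,2],
  [0.01,-0.01,0,0,0,-4.4,2],
  [0.01,-0.01,0,0,0,-5.5,2],
])

```text
time_s: 6.12
position: [0.5117, 0.0694, 0.0284]
tool_rot: [[-0.932, 0.364, 0.003], [0.364, 0.932, 0.0], [-0.003, 0.001, -1.0]]
ft_force: [2.0, 2.3, 4.3]
grip_width: 0.009
```

Run:
```python
from h import *
s=status.observe(); print(s["ft_force"],s["wrist_torque"],s["position"],s["grip_width"])
goto([0.5108,0.0693,0.028],105.5,s)
```

```text
[1.96354183 2.28622489 4.33711992] [ 0.29988206 -0.24312659 -0.02156672] [0.5117361  0.06941954 0.0283834 ] 0.009028298758931769
t 6.125 row [ 0.017 -0.009  0.008] [ 2.000e-03  2.500e-02 -4.603e+00] w 0.009
```

Emit:
send_rows([
  [0.02,-0.01,0,0,0,-1.1,2],
  [0.02,-0.01,0,0,0,-2.2,2],
  [0.02,-0.01,0,0,0,-3.3,2],
  [0.02,-0.01,0,0,0,-4.4,2],
  [0.02,-0.01,0,0,0,-4.8,2],
])

```text
time_s: 6.75
position: [0.5117, 0.07, 0.0284]
tool_rot: [[-0.957, -0.291, 0.006], [-0.291, 0.957, 0.001], [-0.006, -0.0, -1.0]]
ft_force: [7.2, 5.1, 1.5]
grip_width: 0.0087
```

Emit:
send_rows([
  [0,0,0,0,0,0,2],
])

```text
time_s: 6.88
position: [0.5117, 0.07, 0.0284]
tool_rot: [[-0.958, -0.288, 0.006], [-0.288, 0.958, 0.002], [-0.006, -0.0, -1.0]]
ft_force: [7.0, 5.0, 1.2]
grip_width: 0.0086
```

Run:
```python
from h import *
s=status.observe(); print(s["ft_force"],s["wrist_torque"],s["position"],s["grip_width"])
goto([0.5108,0.0693,0.028],105.5,s)
K,T=pose("wrist",s)
im,d=vision.get_image("wrist"); cv2.imwrite("pics/w7.png",im[:,:,::-1])
```

```text
[7.01809367 5.042523   1.15675833] [ 0.88337104 -0.98028732 -0.5516756 ] [0.51173308 0.06995334 0.02841695] 0.008598294474445382
t 6.875 row [ 0.022 -0.007  0.008] [-0.001  0.044  0.156] w 0.0086
```

View pics/w7.png

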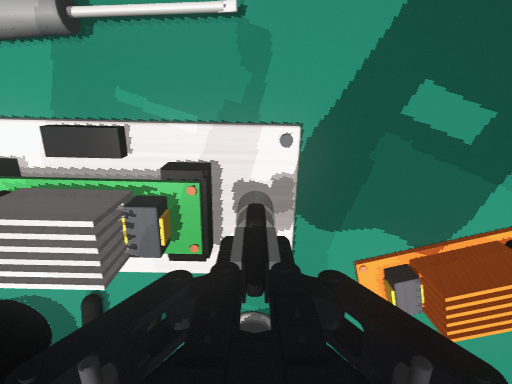

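The torque reading of −0.55 N·m about the vertical axis shows the nut is at its stop. The toe no longer shows over the board (its end is clear at (205,215)). Next: release, rise, and go to B.

Emit:
send_rows([
  [0,0,0,0,0,0,36],
  [0,0,0,0,0,0,36],
  [0,0,-0.8,0,0,0,36],
  [0,0,-1.8,0,0,0,36],
  [0,0,-1.8,0,0,0,36],
])

```text
time_s: 7.55
position: [0.5109, 0.0691, 0.1206]
tool_rot: [[-0.957, -0.289, 0.007], [-0.289, 0.957, -0.001], [-0.006, -0.003, -1.0]]
ft_force: [-0.1, 0.5, -0.9]
grip_width: 0.0361
```

Run:
```python
from h import *
goto([0.5725,-0.152,0.12],18.4)
```

```text
t 7.55 row [ 0.101 -4.59   0.023] [ 0.018  0.049 11.053] w 0.0361
```

Emit:
send_rows([
  [0.1,-0.9,0,0.02,0.05,1.3,36],
  [0.1,-1.8,0,0.02,0.05,2.6,36],
  [0.1,-2.8,0,0.02,0.05,3.9,36],
  [0.1,-3.7,0,0.02,0.05,5.2,36],
  [0.1,-4.59,0,0.02,0.05,6.5,36],
])

```text
time_s: 8.18
position: [0.5705, -0.1532, 0.1161]
tool_rot: [[-0.814, 0.581, -0.009], [0.581, 0.814, -0.001], [0.007, -0.006, -1.0]]
ft_force: [0.7, 0.3, -1.1]
grip_width: 0.0359
```

Run:
```python
from h import *
goto([0.5725,-0.152,0.12],18.4)
```

```text
t 8.175 row [-0.017  0.042 -0.079] [-0.057 -0.037  4.507] w 0.0359
```

Emit:
send_rows([
  [0,0.01,0,0,0,1.3,36],
  [0,0.01,0,0,0,2.6,36],
  [0,0.01,0,0,0,3.9,36],
  [0,0.01,0,0,0,4.5,36],
  [0,0.01,0,0,0,4.5,36],
])

```text
time_s: 8.8
position: [0.5707, -0.1512, 0.1163]
tool_rot: [[-0.323, 0.946, -0.009], [0.946, 0.323, -0.001], [0.002, -0.009, -1.0]]
ft_force: [-0.1, -0.9, -0.4]
grip_width: 0.0362
```

Run:
```python
from h import *
s=status.observe(); goto([0.5725,-0.152,0.028],18.4,s); K,T=pose("wrist",s)
im,d=vision.get_image("wrist"); cv2.imwrite("pics/w8.png",im[:,:,::-1])
P=cloud(d,K,T); z=P[...,2]
b=(np.hypot(P[...,0]-.5725,P[...,1]+.152)<.035)&(z>0.076)&(z<0.089)
print(b.sum(),cv2.minAreaRect(P[b][:,:2].astype(np.float32)))
```

```text
t 8.8 row [-0.03   0.045  1.765] [-0.063 -0.016  0.058] w 0.0362
636 ((0.5721963047981262, -0.15171575546264648), (0.009148030541837215, 0.0452473908662796), 18.849111557006836)
```

View pics/w8.png

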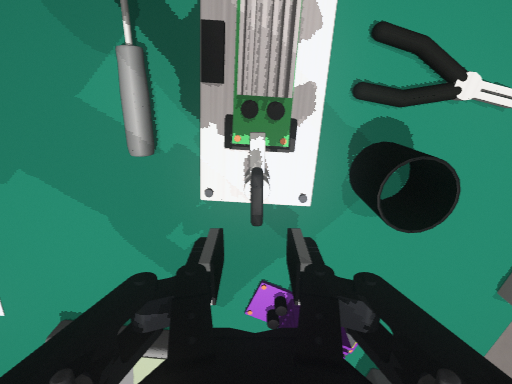

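Nut B's bar is at (257,195), confirmed at (0.5723,−0.1518). The tube at (410,185) is well clear of the fingers. I'll descend.

Emit:
send_rows([
  [-0.03,0.04,0.4,-0.06,-0.02,0.03,36],
  [-0.03,0.04,0.9,-0.06,-0.02,0.03,36],
  [-0.03,0.04,1.4,-0.06,-0.02,0.03,36],
  [-0.03,0.04,1.75,-0.06,-0.02,0.03,36],
  [-0.03,0.04,1.75,-0.06,-0.02,0.03,36],
])

```text
time_s: 9.48
position: [0.5721, -0.152, 0.0285]
tool_rot: [[-0.32, 0.947, -0.001], [0.947, 0.32, -0.0], [0.0, -0.001, -1.0]]
ft_force: [-0.6, -0.0, -0.7]
grip_width: 0.0361
```

Run:
```python
from h import *
s=status.observe(); print(s["ft_force"]); goto([0.5723,-0.1518,0.028],18.6,s)
```

```text
[-0.5805482  -0.01711732 -0.68051202]
t 9.475 row [0.002 0.005 0.011] [-0.009 -0.002  0.006] w 0.0361
```

Emit:
send_rows([
  [0,0,0,0,0,0,2],
  [0,0,0,0,0,0,2],
  [0,0,0,0,0,0,2],
], grip_force=50)

```text
time_s: 9.85
position: [0.5726, -0.1528, 0.0309]
tool_rot: [[-0.319, 0.948, 0.001], [0.948, 0.319, -0.003], [-0.003, 0.001, -1.0]]
ft_force: [-5.2, -1.8, 4.1]
grip_width: 0.0086
```

Emit:
send_rows([
  [0,0,0,0,0,-1.1,2],
  [0,0,0,0,0,-2.2,2],
  [0,0,0,0,0,-3.3,2],
  [0,0,0,0,0,-4.4,2],
  [0,0,0,0,0,-5.5,2],
])

```text
time_s: 10.48
position: [0.573, -0.1524, 0.031]
tool_rot: [[-0.89, 0.456, 0.002], [0.456, 0.89, -0.002], [-0.003, -0.0, -1.0]]
ft_force: [-2.1, 0.2, 3.2]
grip_width: 0.009
```

Run:
```python
from h import *
s=status.observe(); print(s["ft_force"],s["wrist_torque"]); goto([0.5723,-0.1518,0.028],105.5,s)
```

```text
[-2.12715786  0.15691527  3.17726304] [ 0.26031072  0.32498222 -0.06153212]
t 10.475 row [0.018 0.003 0.059] [-0.011  0.019 -5.329] w 0.009
```

Emit:
send_rows([
  [0.01,0,0,0,0,-1.1,2],
  [0.01,0,0,0,0,-2.2,2],
  [0.01,0,0,0,0,-3.3,2],
  [0.01,0,0,0,0,-4.4,2],
  [0.01,0,0,0,0,-5.5,2],
])

```text
time_s: 11.1
position: [0.573, -0.1517, 0.0309]
tool_rot: [[-0.957, -0.29, 0.003], [-0.29, 0.957, -0.001], [-0.003, -0.002, -1.0]]
ft_force: [-0.2, 1.7, 3.2]
grip_width: 0.0088
```

Emit:
send_rows([
  [0,0,0,0,0,-0.1,2],
])

```text
time_s: 11.22
position: [0.573, -0.1518, 0.0309]
tool_rot: [[-0.955, -0.297, 0.003], [-0.297, 0.955, -0.001], [-0.003, -0.002, -1.0]]
ft_force: [0.0, 3.3, 6.1]
grip_width: 0.0088
```

Run:
```python
from h import *
s=status.observe(); print(s["ft_force"],s["wrist_torque"]); goto([0.5723,-0.1518,0.028],105.5,s)
```

```text
[0.04999765 3.25901317 6.10506556] [ 0.67198439  0.20234826 -0.76713938]
t 11.225 row [0.013 0.004 0.058] [-0.014  0.021  0.222] w 0.0088
```

Both nuts are at their stops (−0.77 N·m at B). Next: release, rise, and go above the heat sink.

Emit:
send_rows([
  [0,0,0,0,0,0.2,36],
  [0,0,0,0,0,0.2,36],
  [0,0,-0.9,0,0,0.2,36],
  [0,0,-2.0,0,0,0.2,60],
  [0,0,-2.0,0,0,0.2,60],
])

```text
time_s: 11.85
position: [0.5742, -0.1529, 0.1341]
tool_rot: [[-0.963, -0.271, 0.009], [-0.271, 0.963, -0.006], [-0.007, -0.008, -1.0]]
ft_force: [-0.7, 0.8, -0.5]
grip_width: 0.0599
```

Run:
```python
from h import *
goto([0.5404,-0.035,0.13],15.4)
```

```text
t 11.85 row [0.012 2.455 0.063] [-2.0000e-03  8.7000e-02  1.1291e+01] w 0.0599
```

Emit:
send_rows([
  [0,0.6,0,0,0,1.3,60],
  [0,1.2,0,0,0,2.6,60],
  [0,1.8,0,0,0,3.9,60],
  [0,2.45,0,0,0,5.2,60],
  [0,2.45,0,0,0,6.5,60],
])

```text
time_s: 12.48
position: [0.538, -0.0322, 0.1288]
tool_rot: [[-0.804, 0.595, -0.0], [0.595, 0.804, -0.001], [-0.0, -0.001, -1.0]]
ft_force: [0.8, -0.7, -0.1]
grip_width: 0.0603
```

Run:
```python
from h import *
goto([0.5404,-0.035,0.13],15.4)
```

```text
t 12.475 row [-0.072 -0.016 -0.024] [-0.006  0.005  4.765] w 0.0603
```

Emit:
send_rows([
  [-0.04,-0.02,0,0,0,1.3,60],
  [-0.04,-0.02,0,0,0,2.6,60],
  [-0.04,-0.02,0,0,0,3.9,60],
  [-0.04,-0.02,0,0,0,4.77,60],
  [-0.04,-0.02,0,0,0,4.77,60],
])

```text
time_s: 13.1
position: [0.5397, -0.0361, 0.1288]
tool_rot: [[-0.27, 0.963, 0.0], [0.963, 0.27, -0.001], [-0.001, -0.0, -1.0]]
ft_force: [0.3, 1.2, -0.5]
grip_width: 0.0601
```

Run:
```python
from h import *
s=status.observe(); K,T=pose("wrist",s)
im,d=vision.get_image("wrist"); cv2.imwrite("pics/w9.png",im[:,:,::-1])
im2,d2=vision.get_image("top"); cv2.imwrite("pics/t9.png",cv2.resize(im2[180:260,205:330,::-1],None,fx=6,fy=6))
s=status.observe(); goto([0.5404,-0.035,0.13],15.4,s);
P=cloud(d,K,T); z=P[...,2]
b=(np.hypot(P[...,0]-.542,P[...,1]+.041)<.05)&(z>0.074)&(z<0.089)
print(b.sum(),cv2.minAreaRect(P[b][:,:2].astype(np.float32)))
K2,T2=pose("top");Q=cloud(d2,K2,T2)
for nm,c0 in(("A",(0.511,0.069)),("B",(0.5725,-0.152))):
    b=(np.hypot(Q[...,0]-c0[0],Q[...,1]-c0[1])<.035)&(Q[...,2]>0.074)&(Q[...,2]<.09)
    if b.sum()>5: print(nm,b.sum(),cv2.minAreaRect(Q[b][:,:2].astype(np.float32)))
    b=(np.hypot(P[...,0]-c0[0],P[...,1]-c0[1])<.035)&(z>0.074)&(z<.09)
    if b.sum()>5: print(nm,"wrist",b.sum(),cv2.minAreaRect(P[b][:,:2].astype(np.float32)))
print(Q[233,265:276,2])
```

```text
t 13.2 row [ 0.017  0.016 -0.017] [0.003 0.011 0.043] w 0.0598
1808 ((0.5419334769248962, -0.041016366332769394), (0.04004061594605446, 0.07084110379219055), 15.340370178222656)
A wrist 972 ((0.5107697248458862, 0.06889820098876953), (0.04543529078364372, 0.009909618645906448), 15.571403503417969)
B 46 ((0.571683406829834, -0.15336473286151886), (0.04155474528670311, 0.009972075000405312), 15.137540817260742)
B wrist 616 ((0.5721021890640259, -0.15181322395801544), (0.0451345294713974, 0.011380019597709179), 15.434388160705566)
[0.49801299 0.49353033 0.49307896 0.49220805 0.49302257 0.49113553
 0.48927786 0.49012772 0.48585116 0.48586253 0.48147498]
```

View pics/w9.png

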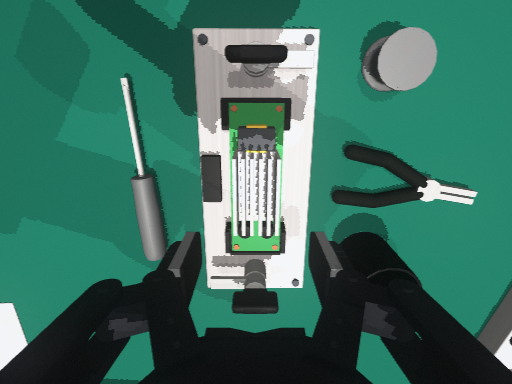

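View pics/t9.png

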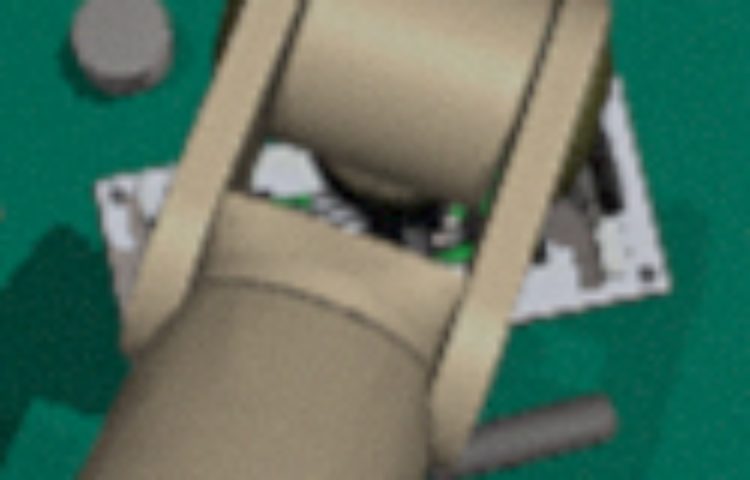

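Both bars now sit square: A at 15.57° and B at 15.43° against a plate yaw of 15.45°, i.e. both at 90°. The toes are clear of the board. I'll check the black block's height, then descend.

Run:
```python
from h import *
s=status.observe(); K,T=pose("wrist",s)
im,d=vision.get_image("wrist"); P=cloud(d,K,T); c=P[165:195,206:218].reshape(-1,3)
print(np.nanpercentile(c[:,2],[5,50,95]))
Rz=R.from_euler("z",-15.45,degrees=True).as_matrix(); f=(c-[.5418,-.0412,0])@Rz.T; print(np.nanmedian(f,0))
t=P[20:330,330:500].reshape(-1,3); t=t[(t[:,2]>.06)&(t[:,2]<.085)]; print(len(t), np.nanmean(t,0), ((t-[.5418,-.0412,0])@Rz.T).min(0))
goto([0.5404,-0.035,0.006],15.4,s)
```

```text
[0.02103644 0.02217846 0.02320872]
[-0.0461807  -0.00037834  0.02217846]
612 [ 0.68719346 -0.08060767  0.0692522 ] [ 0.10557025 -0.09760507  0.06002195]
t 13.2 row [0.021 0.015 2.463] [0.003 0.011 0.043] w 0.0598
```

Block top is at 22 mm and the tube is over 100 mm from the centre line, so both are clear.

Emit:
send_rows([
  [0.02,0.01,0.7,0,0.01,0.04,60],
  [0.02,0.01,1.4,0,0.01,0.04,60],
  [0.02,0.01,1.9,0,0.01,0.04,60],
  [0.02,0.01,2.2,0,0.01,0.04,60],
  [0.02,0.01,2.4,0,0.01,0.04,60],
])

```text
time_s: 13.88
position: [0.5406, -0.0352, 0.0093]
tool_rot: [[-0.264, 0.964, 0.001], [0.964, 0.264, -0.0], [-0.001, 0.001, -1.0]]
ft_force: [-0.4, 0.3, 0.4]
grip_width: 0.0598
```

Run:
```python
from h import *
s=status.observe(); K,T=pose("wrist",s); print(s["ft_force"])
im,d=vision.get_image("wrist"); cv2.imwrite("pics/w10.png",im[:,:,::-1])
s=status.observe(); goto([0.5404,-0.035,0.006],15.4,s)
P=cloud(d,K,T)
for u in (195,200,205,210,300,305,310): print(u,[(v,(1000*P[v,u]).round(0).tolist()) for v in (226,230,236,245)])
```

```text
[-0.40478566  0.34521101  0.43641663]
t 13.925 row [0.001 0.005 0.049] [ 0.002 -0.001 -0.011] w 0.0599
195 [(226, [504.0, -46.0, 22.0]), (230, [505.0, -49.0, 23.0]), (236, [508.0, -34.0, 56.0]), (245, [510.0, -35.0, 62.0])]
200 [(226, [506.0, -50.0, 13.0]), (230, [507.0, -54.0, 11.0]), (236, [508.0, -58.0, 12.0]), (245, [512.0, -42.0, 50.0])]
205 [(226, [510.0, -50.0, 12.0]), (230, [510.0, -53.0, 12.0]), (236, [511.0, -58.0, 12.0]), (245, [513.0, -64.0, 13.0])]
210 [(226, [516.0, -13.0, 81.0]), (230, [516.0, -15.0, 82.0]), (236, [517.0, -17.0, 82.0]), (245, [518.0, -22.0, 81.0])]
300 [(226, [551.0, -3.0, 82.0]), (230, [552.0, -5.0, 81.0]), (236, [553.0, -7.0, 82.0]), (245, [554.0, -11.0, 82.0])]
305 [(226, [576.0, -32.0, 11.0]), (230, [576.0, -34.0, 13.0]), (236, [578.0, -39.0, 12.0]), (245, [580.0, -46.0, 12.0])]
310 [(226, [579.0, -31.0, 12.0]), (230, [580.0, -34.0, 13.0]), (236, [568.0, -20.0, 51.0]), (245, [569.0, -25.0, 52.0])]
```

View pics/w10.png

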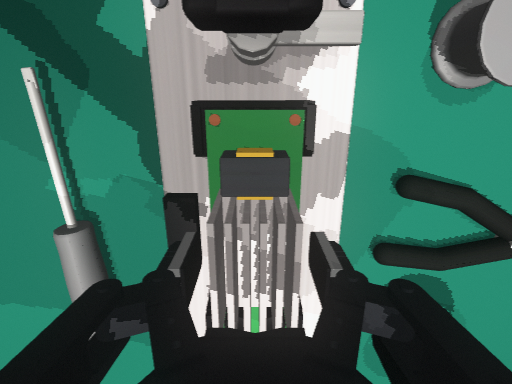

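The fingers straddle the sink (sink at x 210–300, pads at 200 and 310). I'll go 5 mm lower and close firmly.

Emit:
send_rows([
  [0,0,0.08,0,0,0,60],
  [0,0,0.08,0,0,0,60],
  [0,0,0.08,0,0,0,20],
  [0,0,0.08,0,0,0,20],
  [0,0,0.08,0,0,0,20],
], grip_force=80)

```text
time_s: 14.55
position: [0.5408, -0.0353, 0.0064]
tool_rot: [[-0.264, 0.965, 0.002], [0.965, 0.264, -0.001], [-0.001, 0.002, -1.0]]
ft_force: [-0.8, 0.6, 5.6]
grip_width: 0.0391
```

Emit:
send_rows([
  [0,0,0,0,0,0,20],
])

```text
time_s: 14.68
position: [0.5408, -0.0352, 0.0064]
tool_rot: [[-0.264, 0.965, 0.002], [0.965, 0.264, -0.001], [-0.001, 0.002, -1.0]]
ft_force: [-1.2, -0.6, 6.4]
grip_width: 0.0393
```

Run:
```python
from h import *
s=status.observe(); print(s["ft_force"],s["wrist_torque"]); goto([0.5404,-0.035,0.006],15.4,s)
```

```text
[-1.22006462 -0.55271451  6.44522156] [-0.04190387  0.36103483  0.06678478]
t 14.675 row [ 0.007 -0.006  0.008] [ 0.015  0.008 -0.012] w 0.0393
```

Gripped at 39 mm. I'll lift slowly first.

Emit:
send_rows([
  [0,0,-0.06,0,0,0,20],
  [0,0,-0.14,0,0,0,20],
  [0,0,-0.24,0,0,0,20],
  [0,0,-0.36,0,0,0,20],
  [0,0,-0.5,0,0,0,20],
])

```text
time_s: 15.3
position: [0.5405, -0.0351, 0.0312]
tool_rot: [[-0.264, 0.965, 0.001], [0.965, 0.264, -0.0], [-0.0, 0.001, -1.0]]
ft_force: [-0.3, -0.9, -3.4]
grip_width: 0.0392
```

Run:
```python
from h import *
s=status.observe(); print(s["ft_force"],s["wrist_torque"],s["position"],s["grip_width"]);K,T=pose("wrist",s); goto([0.5404,-0.035,0.13],15.4,s)
im,d=vision.get_image("wrist"); cv2.imwrite("pics/w11.png",im[:,:,::-1])
P=cloud(d,K,T)
for u in (225,255,290): print(u,[(v,(1000*P[v,u]).round(0).tolist()) for v in range(100,300,20)])
im,d=vision.get_image("side"); cv2.imwrite("pics/s11.png",cv2.resize(im[130:280,160:320,::-1],None,fx=4,fy=4))
```

```text
[-0.32295259 -0.86352295 -3.40412536] [-0.0017204  -0.05355303  0.00027717] [ 0.54046122 -0.03513115  0.03116609] 0.03915926283217485
t 15.3 row [ 0.002  0.002 -1.977] [ 0.009  0.004 -0.013] w 0.0392
225 [(100, [503.0, 34.0, 25.0]), (120, [508.0, 26.0, 60.0]), (140, [511.0, 16.0, 61.0]), (160, [514.0, 10.0, 80.0]), (180, [516.0, 1.0, 80.0]), (200, [519.0, -11.0, 75.0]), (220, [521.0, -11.0, 99.0]), (240, [523.0, -16.0, 106.0]), (260, [525.0, -24.0, 107.0]), (280, [530.0, -58.0, 75.0])]
255 [(100, [521.0, 39.0, 29.0]), (120, [523.0, 30.0, 60.0]), (140, [526.0, 20.0, 59.0]), (160, [527.0, 14.0, 80.0]), (180, [530.0, 5.0, 81.0]), (200, [533.0, -6.0, 78.0]), (220, [536.0, -18.0, 75.0]), (240, [539.0, -30.0, 74.0]), (260, [543.0, -42.0, 73.0]), (280, [546.0, -54.0, 74.0])]
290 [(100, [541.0, 44.0, 32.0]), (120, [540.0, 34.0, 61.0]), (140, [543.0, 25.0, 61.0]), (160, [543.0, 18.0, 80.0]), (180, [550.0, 4.0, 60.0]), (200, [550.0, -2.0, 77.0]), (220, [551.0, -10.0, 84.0]), (240, [553.0, -18.0, 89.0]), (260, [556.0, -27.0, 90.0]), (280, [558.0, -35.0, 94.0])]
```

View pics/w11.png

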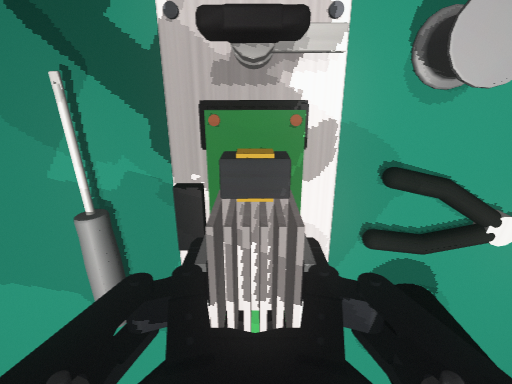

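View pics/s11.png

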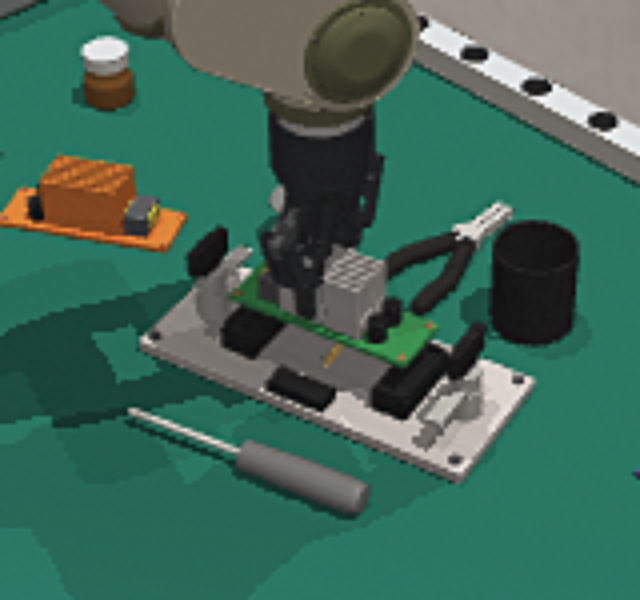

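The module is out of its nest, level (board 60–61 mm throughout) and carried at about 3.4 N. I'll go on up smoothly to about 13.5 cm.

Emit:
send_rows([
  [0,0,-0.3,0,0,0,20],
  [0,0,-0.7,0,0,0,20],
  [0,0,-1.2,0,0,0,20],
  [0,0,-1.7,0,0,0,20],
  [0,0,-2.1,0,0,0,20],
])

```text
time_s: 16.02
position: [0.5404, -0.0351, 0.1376]
tool_rot: [[-0.264, 0.965, 0.003], [0.965, 0.264, -0.001], [-0.001, 0.002, -1.0]]
ft_force: [-0.1, -0.3, -3.6]
grip_width: 0.0395
```

Emit:
send_rows([
  [0,0,-0.1,0,0,0,20],
  [0,0,-0.1,0,0,0,20],
  [0,0,-0.1,0,0,0,20],
  [0,0,-0.1,0,0,0,20],
  [0,0,-0.1,0,0,0,20],
])

```text
time_s: 16.65
position: [0.5402, -0.0351, 0.1403]
tool_rot: [[-0.264, 0.965, 0.001], [0.965, 0.264, 0.0], [-0.0, 0.001, -1.0]]
ft_force: [-0.3, -0.1, -3.5]
grip_width: 0.0395
```

Run:
```python
from h import *
s=status.observe(); print(s["time_s"],s["ft_force"],s["wrist_torque"],s["position"],s["grip_width"],abs(s["qvel"]).max());K,T=pose("wrist",s); goto([0.5404,-0.035,0.14],15.4,s)
im,d=vision.get_image("wrist"); cv2.imwrite("pics/w12.png",im[:,:,::-1])
P=cloud(d,K,T); z=P[...,2]
g=(im[...,1]>im[...,0]*1.6)&(im[...,1]>im[...,2]*1.3)&(z>.1)
q=P[g]; A=np.c_[q[:,:2]-q[:,:2].mean(0),np.ones(len(q))]; c=np.linalg.lstsq(A,q[:,2],rcond=None)[0]; print(len(q),"board tilt deg",np.degrees(c[:2]),"top z",c[2])
for nm,c0 in(("A",(0.511,0.069)),("B",(0.5725,-0.152))):
    b=(np.hypot(P[...,0]-c0[0],P[...,1]-c0[1])<.035)&(z>0.074)&(z<.09)
    if b.sum()>5: print(nm,b.sum(),cv2.minAreaRect(P[b][:,:2].astype(np.float32)))
im,d=vision.get_image("side"); cv2.imwrite("pics/s12.png",cv2.resize(im[90:300,100:400,::-1],None,fx=2.6,fy=2.6))
Q=cloud(d,*pose("side")); 
for nm,c0 in(("A",(0.511,0.069)),("B",(0.5725,-0.152))):
    b=(np.hypot(Q[...,0]-c0[0],Q[...,1]-c0[1])<.035)&(Q[...,2]>0.062)&(Q[...,2]<.09)
    if b.sum()>5: print(nm,"side",b.sum(),cv2.minAreaRect(Q[b][:,:2].astype(np.float32)))
```

```text
16.65 [-0.32258571 -0.07199135 -3.45573216] [-0.00695887  0.01234852  0.00279491] [ 0.54021624 -0.03508515  0.14034395] 0.0394728393079353 0.11201324276643786
t 16.65 row [0.001 0.004 0.007] [ 0.004  0.001 -0.013] w 0.0395
5058 board tilt deg [-0.27499956 -0.22878225] top z 0.16923090791865414
A 870 ((0.5109192728996277, 0.06890659779310226), (0.04561125859618187, 0.009687341749668121), 15.271217346191406)
A side 82 ((0.5115188360214233, 0.06802701950073242), (0.04919067770242691, 0.010635611601173878), 16.863100051879883)
B side 77 ((0.5699037909507751, -0.1537262201309204), (0.043694544583559036, 0.01086251437664032), 16.98409080505371)
```

View pics/w12.png

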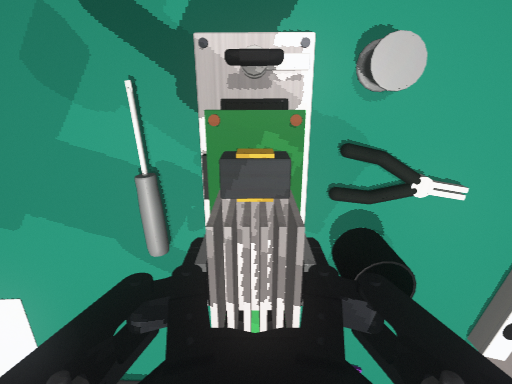

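View pics/s12.png

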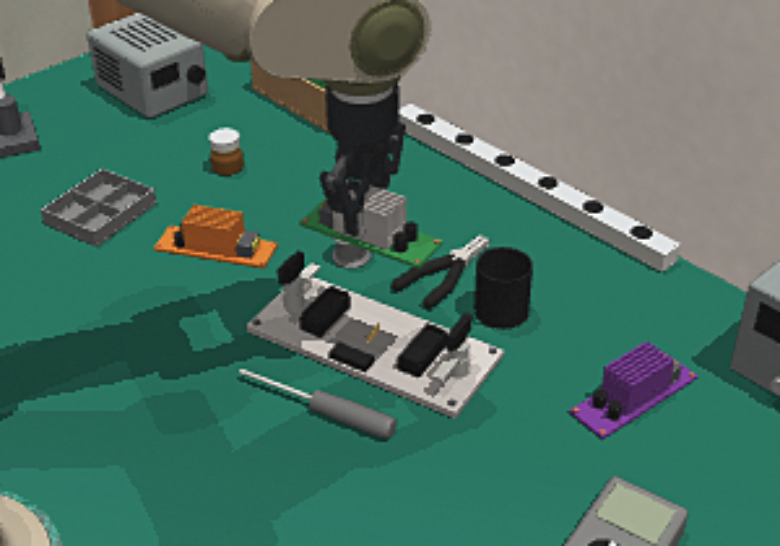

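The module is held level and still. The board's tilt is under 0.4°, the underside is at about 164 mm (134 mm above its seat), both nuts are still square, and the other things are in place. Handing in.

Run:
```python
from rig import env
print(env.close_job())
```

```text
the job is handed in; nothing more can be done
None
```

I turned both wing nuts a quarter turn anticlockwise to their stops while the module lay in its nest. Then I gripped the module by its heat sink, lifted it out and handed the job in at about 16.7 s with it still in the gripper.

**Last checks**
- **Nuts:** before the lift, depth put both bars within about 0.2° of square. Both nuts gave a counter-torque at the stop (0.55 N·m at A, 0.77 N·m at B). After the lift, A measured square again. The coarser side view read both about 1.5° off the plate's angle, which I took as noise.
- **Module:** the underside is about 13.4 cm above its seat and the board is within 0.4° of level. The arm is still and the grip is steady at 39.5 mm. The tool carries about 3.5 N.
- **Other things:** those in view looked to be in place. I judged this by eye and did not measure each one.

**What went wrong or disagreed**
- **Fingertip position:** the real fingertips sit about 38 mm behind the reported TCP. Because of this, my first close at nut A shut on air above the bar.
- **Second close at A:** I went too low and gripped the nut's hub, with about 10 N on the wrist. I opened, rose 9 mm and gripped the bar properly. The measured offset was used for everything after that.

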